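# Open the push-and-twist flask and take its temperature

### The arm

A 6-joint arm with a two-finger parallel gripper is mounted at the origin on the work surface. World frame = base frame: x ahead of the robot, y to its left, z up, the work surface at z = 0. Lengths are in m, angles in rad, forces in N, time in s.
With the tool pointing down it reaches from about 0.325 to 0.925 m from the base axis. Payload 3.1 kg.
Tool frame: the origin (TCP) lies midway between the tips of the shut fingers; the grasp point (between the pads) lies behind it (env.hold_point_z is the z of the grasp point in the tool frame, in m); z points along the fingers, y is the direction in which the jaws open and shut (so a half turn about z gives the same grasp; the last joint's range is limited). The gripper opens to 85 mm and grips with 20 to 120 N. Pads are 22 mm wide; open, the fingers measure 114 mm over their backs; the gripper's body (76 mm by 85 mm) begins 54 mm behind the grasp point. The pads swing forward as they close: fully open they stand 13 mm farther back than shut.
Start: joints at [-1.262, 0.217, 1.613, -0, 1.311, -0.112], TCP at [0.255, -0.57, 0.231] pointing down, gripper open.
Joint ranges: [-2.75, 2.75], [-0.78, 2.1], [0.31, 2.55], [-1.13, 4.27], [0.13, 2.63], [-2.58, 2.58]. Speed limits (rad/s): [2.79, 2.79, 3.14, 3.14, 3.14, 3.14].

### API

Orientations are given as [roll, pitch, yaw] about the fixed x, y, z axes, in that order (R = Rz(yaw) Ry(pitch) Rx(roll)).
In Python, from rig import status, imaging, env gives the robot as it stands.
- The arm moves only by the tool drive_tool, never from a script. Its argument "commands" is a list of rows, each a list of 3 entries, a list of its own where there are three numbers: the shift along the tool's x, y, z in mm, then the turn about the tool's z in rad, then the finger opening in mm, from 0 to 85.4. A call has 1 to 12 rows; each row is the pose to reach, as a shift and turn from the pose measured when the call began, along the tool's axes at that moment; what a row does not reach only later rows make up. A row lasts 1/12 s, in which the tool goes at most 41.7 mm and 7.16 degrees, less where a joint would pass 70% of its speed; a pose out of reach is approached as far as the arm can. A call with a gripper value outside its range is refused whole. The fingers move at their own pace and stop on an object; "force" is the grip in N (left out, the last holds). Time passes only in rows, so rows that repeat a pose let the fingers close. It gives the time, the measured TCP pose, the force and the opening at its end, in the units of the state.
- status.get_state(): the state, without advancing time (a new reading comes with each control period).
- imaging.read_camera(name): name is "scene" or "top" or "wrist"; returns a dict with "image" (480x640x3 uint8, red, green, blue), "fx", "fy", "cx", "cy" (pixels), "origin" and "attitude" of the camera in the world. Camera axes: x right, y down, z forward; pixel columns grow to the right and rows downward; lengths in m; the calibration is good to about 2 mm. A picture is of the moment at which its call begins. There is no depth.
- env.hand_in(): hands the job in, once; it reports no verdict.
The state is a dict: "clock": time; "joints": joint angles; "dq": joint speeds; "joint_efforts": joint torques, N m; "tcp_pos": TCP position; "orientation": TCP orientation; "force": force on the tool from outside, world axes, zero at the start; "moment": the same for the moment, N m; "gripper_width": finger opening in m.
Only numpy, scipy, OpenCV 4.12 (cv2) and the standard library are available. Lean on these libraries where they do the work, as an engineer would, in place of code of your own. Each camera call takes 0.05 s, during which the arm holds its last target. There are 200 camera calls.

### The job

Open the insulated flask: push its sprung cap down, twist it anticlockwise until it comes free, without wrenching it, and stand the cap upright in the steel tray. Then take the thermometer from its stand, hold it steady for two seconds with its nose pointing straight down over the centre of the open mouth and a few centimetres above it, without touching the flask, and put it back on its stand the way it was. Leave the blue case, the beaker and the jar where they are.

Things in the scene. Friction and masses are not known exactly. Their poses are not given: they have to be found in the camera images.
- mouth (a point): Centre of the insulated flask's mouth, level with its top edge once the cap is off, 144 mm above the bench; z up. The flask is fixed: an upright steel cylinder 80 mm across on a 130 mm square grey foot. Round its neck a dark sprung ring, 92 mm across, pushes up on the cap's disc; it turns freely and, with the cap off, its top is level with this point.
- cap_grip (a point): Grip point of the loose flask cap, on its axis. Cap: grey disc 92 mm across, 8 mm thick, with an upright metal bar along this frame's x: 66 mm long, 14 mm thick (y), 36 mm tall. Bar's top is 12 mm above this point, disc's upper face 24 mm below. Under the disc a plug, 48 mm across, 30 mm long, with two lugs (62 mm over both); its foot is 62 mm below this point.
- cap: The same cap, about 0.22 kg; origin at the plug's foot. Locked at the start. To free it: push straight down 6.5 to 8 mm (bottoms at 9; spring 8 N at first, 12 N at the bottom), keep it down and turn 66 degrees (1.15 rad) anticlockwise seen from above (free from 57, stop at 75), then lift. It turns only when pushed down over 5 mm, and not clockwise.
- cap_foot (a point): Centre of the flat underside of the cap's plug, on which it stands in the tray; z is the cap's axis, up.
- tray: Shallow open steel tray, fixed: 200 mm along its x, 170 mm along its y, walls 22 mm high and 4 mm thick, floor 4 mm thick. Origin at the centre of its underside, on the bench.
- thermo_grip (a point): Centre of the thermometer's level handle, to be gripped from above. White; handle 24 mm wide (y), 22 mm tall, from 75 mm behind to 60 mm ahead of this point along x; at its front a head 40 mm long, 30 mm wide hangs down and ends in a black cone nose pointing straight down, its tip 80 mm ahead (+x) of this point and 56 mm below. About 0.16 kg, balanced within 30 mm of here.
- thermo_nose (a point): The tip of the thermometer's nose; it looks straight down, along -z of this frame.
- thermometer: The thermometer as a body; origin at the centre of the handle's underside, 11 mm below thermo_grip.
- stand_seat (a point): Where the handle's centre (thermo_grip) lies on the fixed grey stand, 81 mm above the bench; x is the way the thermometer's head points. Two forks, 12 mm thick, stand 44 mm behind and ahead (x), leaving 76 mm between them for the fingers above a base plate 8 mm thick. The handle rests on the forks at 70 mm, between flared cheeks 20 mm high with about 4 mm to spare each side.
- stand_nose (a point): Where the nose tip is when the thermometer is on its stand, 25 mm above the bench.
- case: Bystander: closed blue plastic case, 150 x 75 mm, 26 mm high, lying on the bench; origin at its underside.
- beaker: Bystander: glass beaker, 66 mm across, 85 mm tall; origin at its underside.
- reagent: Bystander: amber glass jar with black lid, 56 mm across, 110 mm tall; origin at its underside.
Things that resemble listed ones, but are neither listed nor needed, are in the scene too. Leave any brown look-alike of the cap alone.

How it is judged:
By the outcome, as a careful person would: the job done as asked, in the order asked, and still so for the second after the job is handed in, with the robot touching nothing.
It also fails if it takes over 66 s, if anything falls off the work surface, if the arm or the gripper's body presses on something with over 40 N, if the wrist force passes 120 N, or if a joint passes its speed limit or range.

## Working session

There is one attempt and no reset: what is moved stays moved. The work goes in short steps, Python scripts to look and compute and a tool call to move; the robot and the scene stay as the last step left them, time stands still between calls to the robot, and variables do not carry over. Pictures are saved under pics/ and viewed, about 8 in all and at most 12, crops included, and the job is handed in when it is done.

Besides the shell and the picture viewer there is one more tool, called after ">>>" by a JSON object that holds its "op" and its "data". drive_tool: Moves the arm, as the interface text tells. Its arguments: {"type":"object","properties":{"commands":{"type":"array"},"force":{"type":"number"}},"required":["commands"]}

```bash
mkdir -p pics; ls; python3 - <<'E'
from rig import status, imaging, env
import cv2,numpy as np
print(status.get_state(), env.hold_point_z)
for n in("top","scene"):
    c=imaging.read_camera(n); cv2.imwrite(f"pics/{n}0.png",c["image"][:,:,::-1])
    print(n,{k:v for k,v in c.items() if k!="image"})
E
```

```text
pics
{'clock': 0.0, 'joints': array([-1.26218469e+00,  2.17772569e-01,  1.61495474e+00,  1.70903051e-05,
        1.31133039e+00, -1.12173633e-01]), 'dq': array([ 0.00095325,  0.00092012, -0.00016761, -0.00011271, -0.00030148,
       -0.00071911]), 'joint_efforts': array([ 1.93130386e-04, -3.96842408e+01, -3.03853440e+01, -1.95573716e-04,
        9.55051160e-03,  9.09977373e-07]), 'tcp_pos': array([ 0.25508251, -0.56966023,  0.22994612]), 'orientation': array([-3.13914495e+00, -2.92336464e-04,  4.20780506e-01]), 'force': array([-0.03517478,  0.27628628,  1.05252125]), 'moment': array([ 0.03262198, -0.02351281,  0.0045622 ]), 'gripper_width': 0.0854950004763651} -0.0187
top {'fx': 609.9759603507672, 'fy': 609.9759603507672, 'cx': 326.097849384182, 'cy': 242.8104095080459, 'origin': array([ 0.45972747, -0.0032919 ,  1.23973963]), 'attitude': array([-3.10492981,  0.012115  , -1.59052528])}
scene {'fx': 519.5473572731039, 'fy': 519.5473572731039, 'cx': 310.4810263501347, 'cy': 248.0849199458345, 'origin': array([ 1.04178577, -0.57918334,  0.6349918 ]), 'attitude': array([-2.14411213, -0.01776975,  0.73595027])}
```

View pics/top0.png

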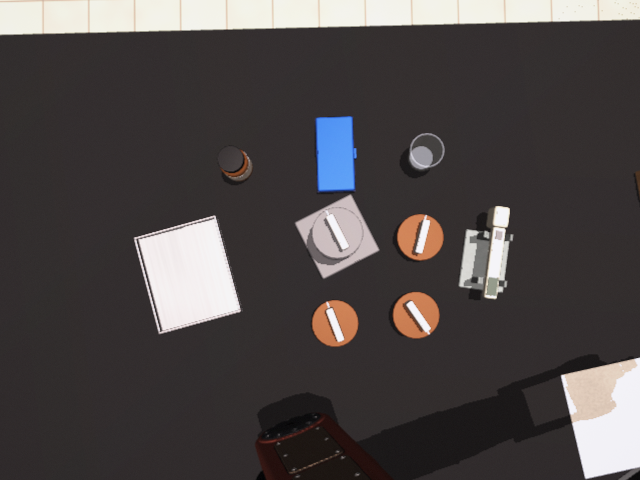

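View pics/scene0.png

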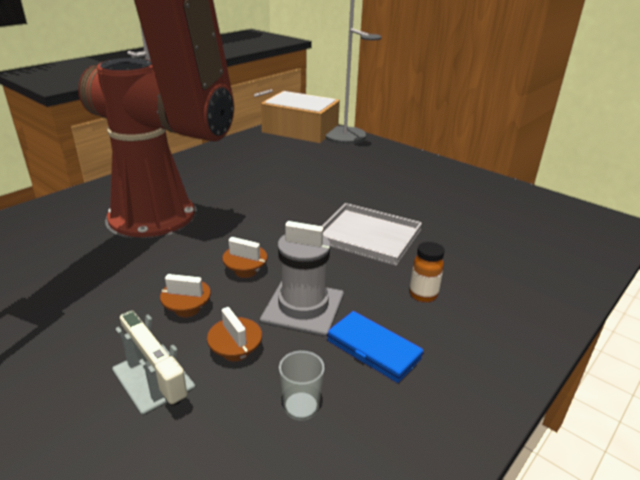

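The cap to open is the grey disc with a white bar on the flask at top (338,232). The lookalikes are three brown discs at (420,237), (416,315) and (335,323). The thermometer is at (497,252) with its head at (500,216), and the tray is at (188,275). I choose the grey cap on the steel flask and will segment it and check it in a crop.

```bash
cat > h.py <<'E'
import cv2,numpy as np
from scipy.spatial.transform import Rotation as Ro
from rig import status, imaging, env
def cast(c,uv,z):
    uv=np.atleast_2d(np.asarray(uv,float))
    d=np.c_[(uv[:,0]-c["cx"])/c["fx"],(uv[:,1]-c["cy"])/c["fy"],np.ones(len(uv))]@Ro.from_euler("xyz",c["attitude"]).as_matrix().T
    return c["origin"]+d*((z-c["origin"][2])/d[:,2])[:,None]
def proj(c,P):
    p=(np.atleast_2d(P)-c["origin"])@Ro.from_euler("xyz",c["attitude"]).as_matrix()
    return np.c_[c["cx"]+c["fx"]*p[:,0]/p[:,2],c["cy"]+c["fy"]*p[:,1]/p[:,2]]
def blobs(mask,roi,mn=30):
    x0,y0,x1,y1=roi; m=np.zeros(mask.shape,np.uint8); m[y0:y1,x0:x1]=mask[y0:y1,x0:x1]
    cs=cv2.findContours(m,cv2.RETR_EXTERNAL,cv2.CHAIN_APPROX_NONE)[0]
    return sorted([k for k in cs if cv2.contourArea(k)>mn],key=cv2.contourArea,reverse=True)
def rect(c,k,z):
    P=cast(c,k[:,0,:],z)[:,:2].astype(np.float32)*1000
    return cv2.minAreaRect(P)
def rel(P):  # world point -> tool frame shift mm
    s=status.get_state(); R=Ro.from_euler("xyz",s["orientation"]).as_matrix()
    return np.round(R.T@(np.asarray(P)-s["tcp_pos"])*1000,1)
E
python3 - <<'E'
from h import *
c=imaging.read_camera("top"); im=c["image"].astype(int); hsv=cv2.cvtColor(c["image"],cv2.COLOR_RGB2HSV)
v=im.min(2)
np.set_printoptions(suppress=True,precision=1)
out=c["image"][:,:,::-1].copy()
for nm,roi,th,z in(("bar",(310,195,370,265),205,.188),("tray",(125,205,250,340),120,.022),("thermo",(455,195,520,305),165,.092)):
    for k in blobs((v>th).astype(np.uint8),roi)[:3]:
        print(nm,cv2.contourArea(k),rect(c,k,z)); cv2.drawContours(out,[k],-1,(0,0,255),1)
print(c["image"][232,310:368].tolist()[::3]); print(c["image"][205:300:5,495].tolist())
a=cv2.resize(out[190:280,295:385],(540,540),interpolation=cv2.INTER_CUBIC)
b=cv2.resize(out[200:310,455:520],None,fx=4,fy=4.9,interpolation=cv2.INTER_CUBIC)[:540]
b=cv2.copyMakeBorder(b,0,540-b.shape[0],0,0,cv2.BORDER_CONSTANT)
cv2.imwrite("pics/c1.png",np.hstack([a,b])); 
E
```

```text
bar 235.5 ((521.7545776367188, -9.019588470458984), (71.89120483398438, 12.366561889648438), 25.349414825439453)
tray 8353.5 ((447.64324951171875, 290.50537109375), (200.55043029785156, 170.4930419921875), 14.290364265441895)
thermo 1003.0 ((489.286376953125, -314.4345703125), (32.52516555786133, 150.5875244140625), 81.79125213623047)
thermo 476.5 ((467.60443115234375, -256.8653259277344), (22.489839553833008, 106.74047088623047), 80.83285522460938)
[[108, 100, 101], [204, 190, 191], [204, 190, 191], [204, 191, 191], [203, 189, 191], [204, 190, 191], [203, 190, 191], [107, 100, 101], [240, 236, 237], [245, 245, 249], [245, 244, 248], [205, 191, 193], [205, 191, 192], [206, 192, 192], [205, 192, 193], [205, 193, 193], [205, 191, 193], [201, 188, 189], [205, 191, 193], [205, 191, 192]]
[[52, 46, 47], [231, 220, 200], [243, 238, 229], [245, 244, 240], [228, 218, 199], [236, 234, 239], [228, 226, 232], [244, 243, 248], [245, 244, 248], [245, 244, 248], [245, 244, 248], [245, 244, 248], [244, 243, 248], [245, 244, 248], [245, 244, 248], [150, 156, 141], [150, 155, 139], [147, 153, 139], [184, 186, 175]]
```

View pics/c1.png

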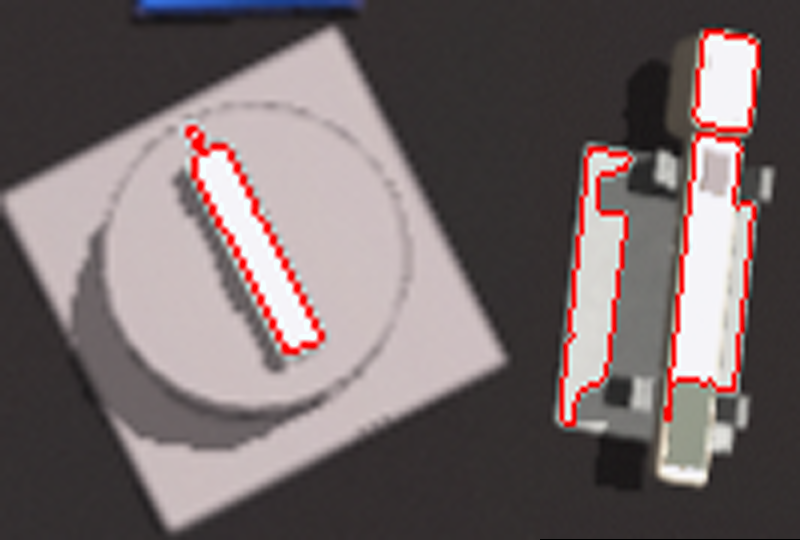

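The crop confirms the grey cap on its steel flask, with the bar running from crop (215,150) to (303,345). It also shows the thermometer head at the top and the display at the rear.

```bash
python3 - <<'E'
from h import *
np.set_printoptions(suppress=True,precision=4)
c=imaging.read_camera("top"); v=c["image"].astype(int).min(2)
m=cv2.morphologyEx((v>215).astype(np.uint8),cv2.MORPH_OPEN,np.ones((3,3)))
k=blobs(m,(310,195,370,265))[0]; r=rect(c,k,.188); print("bar",r)
p=cast(c,cv2.boxPoints(cv2.minAreaRect(k)),.188)
# flask foot square z~? and disc edge
foot=np.array([[338,27],[508,360],[172,532],[3,195]])/6+[295,190]
print("foot c",cast(c,foot,.01).mean(0))
# disc circle from picked crop edge points
d=np.array([[255,102],[410,255],[250,412],[103,255],[365,155],[145,145],[360,365],[135,350]])/6+[295,190]
P=cast(c,d,.152)[:,:2].astype(np.float32)
print("disc",cv2.minEnclosingCircle(P), cv2.fitEllipse(P))
T=cast(c,np.array([[490.5,297.6],[502.5,206.9]]),.092); print(T,np.linalg.norm(T[1]-T[0]))
u=(T[1]-T[0])/np.linalg.norm(T[1]-T[0]); print("thermo grip",T[0]+u*.075,T[1]-u*.1,"yaw",np.arctan2(u[1],u[0]))
s=status.get_state();print(s["tcp_pos"],s["orientation"],Ro.from_euler("xyz",s["orientation"]).as_matrix())
print(rel([.52,-.009,.30]))
w=imaging.read_camera("wrist");R=Ro.from_euler("xyz",s["orientation"]).as_matrix()
print("cam in tool",R.T@(w["origin"]-s["tcp_pos"]),R.T@Ro.from_euler("xyz",w["attitude"]).as_matrix(), w["fx"])
E
```

```text
bar ((518.7675170898438, -10.863908767700195), (63.382266998291016, 11.574870109558105), 25.37315559387207)
foot c [ 0.5177 -0.0126  0.01  ]
disc ((0.517569363117218, -0.011307989247143269), 0.046495504677295685) ((0.517604410648346, -0.011398101225495338), (0.09036113321781158, 0.09232678264379501), 117.3763198852539)
[[ 0.3933 -0.2957  0.092 ]
 [ 0.563  -0.3232  0.092 ]] 0.17183801710321248
thermo grip [ 0.4674 -0.3077  0.092 ] [ 0.4643 -0.3072  0.092 ] yaw -0.1608496328347696
[ 0.2551 -0.57    0.2304] [-3.1401 -0.0001  0.4208] [[ 0.9128  0.4085 -0.0005]
 [ 0.4085 -0.9128  0.0015]
 [ 0.0001 -0.0015 -1.    ]]
[ 470.9 -404.   -68.9]
cam in tool [ 0.0696 -0.0005 -0.1436] [[-0.0001 -0.9617 -0.2742]
 [ 1.     -0.0001 -0.0002]
 [ 0.0002 -0.2742  0.9617]] 394.8860883569765
```

>>> {"op": "drive_tool", "data": {"commands": [[[100, -86, -50], 0, 50], [[200, -172, -50], 0, 50], [[300, -258, -50], -0.02, 50], [[468, -402, -50], -0.022, 50], [[468, -402, -50], -0.022, 50], [[468, -402, -50], -0.022, 50], [[468, -402, -50], -0.022, 50], [[468, -402, -50], -0.022, 50], [[468, -402, -50], -0.022, 50], [[468, -402, -50], -0.022, 50], [[468, -402, -50], -0.022, 50], [[468, -402, -50], -0.022, 50]], "force": 80}}

```text
clock: 1.25
tcp_pos: [0.467, -0.1195, 0.2754]
orientation: [-3.141, -0.001, 0.443]
force: [0.3, -0.7, -0.1]
gripper_width: 0.0503
```

>>> {"op": "drive_tool", "data": {"commands": [[[100, -86, 0], 0, 50], [[300, -258, 0], 0, 50], [[300, -258, 0], 0, 50]]}}

```text
clock: 1.5
tcp_pos: [0.5176, -0.0051, 0.2756]
orientation: [3.142, -0.001, 0.443]
force: [0.7, -0.4, -0.6]
gripper_width: 0.0498
```

```bash
python3 - <<'E'
from h import *
c=imaging.read_camera("wrist"); cv2.imwrite("pics/w1.png",c["image"][:,:,::-1])
print(status.get_state()["tcp_pos"],status.get_state()["joints"])
print(proj(c,[[.518,-.0115,.188],[.518,-.0115,.152]]), rel([.518,-.0115,.163]))
E
```

```text
[0.51983433 0.00197531 0.27564141] [-0.1363179  -0.04707423  1.81280998  0.00871008  1.3729493   0.98459373]
[[326.64599764 246.63181887]
 [325.31010581 231.3913405 ]] [ -8.3  12.  112.5]
```

View pics/w1.png

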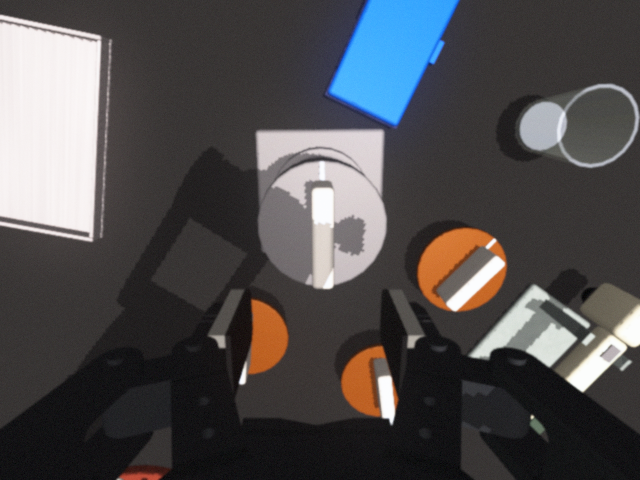

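The wrist view shows the bar upright at columns 311–334, centre (322,235), about 4 px left of prediction. The jaws straddle it and it is aligned with tool x. I'll lower and re-measure once the arm has settled.

>>> {"op": "drive_tool", "data": {"commands": [[[-8, 11, 20], 0, 50], [[-8, 11, 40], 0, 50], [[-8, 11, 50], 0, 50], [[-8, 11, 50], 0, 50], [[-8, 11, 50], 0, 50]]}}

```text
clock: 1.97
tcp_pos: [0.517, -0.0113, 0.225]
orientation: [-3.135, -0.006, 0.448]
force: [-0.4, -0.5, 0.7]
gripper_width: 0.0501
```

```bash
python3 - <<'E'
from h import *
c=imaging.read_camera("wrist"); s=status.get_state(); print(s["tcp_pos"],s["orientation"],s["gripper_width"],s["force"])
im=c["image"]; cv2.imwrite("pics/w2.png",im[:,:,::-1])
print(proj(c,[[.518,-.0115,.188]]), rel([.518,-.0115,.163]))
v=im.astype(int); 
for r in range(140,380,20):
    row=v[r,270:380].min(1); g=np.where(np.abs(np.diff(row))>25)[0]+270; print(r,g, v[r,322])
E
```

```text
[ 0.51784974 -0.01144198  0.22609473] [-3.13639944 -0.00765332  0.44750353] 0.04984763173329342 [0.06874109 0.34237727 0.59834271]
[[318.93006513 271.61674666]] [-0.4  0.4 63.1]
140 [] [223 213 216]
160 [] [74 71 74]
180 [362 363 365 366 367] [226 216 218]
200 [284 292 293 300 301 325 326] [250 250 248]
220 [304 327] [252 253 254]
240 [352 353 360 361] [222 214 208]
260 [] [224 216 206]
280 [338 339] [218 209 201]
300 [301 328 359 360] [213 204 197]
320 [301 302 303 325 326] [196 187 180]
340 [] [58 58 54]
360 [] [56 51 52]
```

View pics/w2.png

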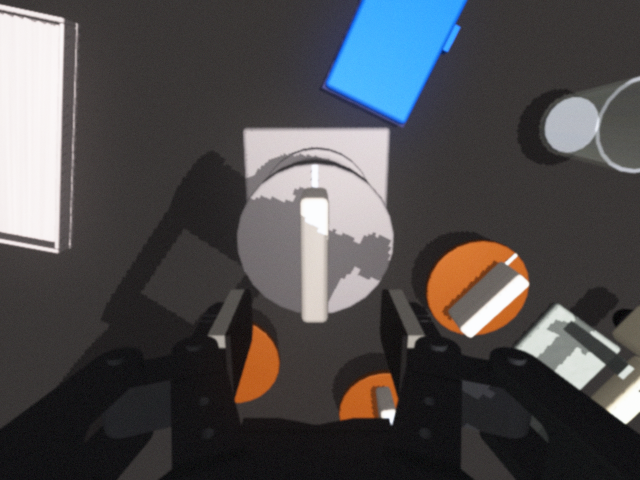

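```bash
python3 - <<'E'
from h import *
c=imaging.read_camera("wrist")
np.set_printoptions(suppress=True,precision=4)
b=cast(c,[[314.5,197],[314.5,322]],.188); print(b.mean(0),np.linalg.norm(b[1]-b[0]),rel(b.mean(0)))
im=c["image"]; g=cv2.GaussianBlur(cv2.cvtColor(im,cv2.COLOR_RGB2GRAY),(3,3),0)
d=cast(c,[[237.5,240],[393,240],[315,163],[315-55,182],[315+55,182]],.152)[:,:2].astype(np.float32)
print(cv2.minEnclosingCircle(d),(d[0]+d[1])/2); e=cv2.minEnclosingCircle(d)[0]; print(rel([*e,.163]), status.get_state()["tcp_pos"],status.get_state()["orientation"])
E
```

```text
[ 0.5219 -0.0078  0.188 ] 0.06424323370507594 [ 4.5 -1.6 38.8]
((0.5234269499778748, -0.007206625770777464), 0.04478214681148529) [ 0.5229 -0.0075]
[ 5.9 -1.4 63.8] [ 0.5183 -0.0115  0.2267] [-3.1372 -0.0088  0.4474]
```

>>> {"op": "drive_tool", "data": {"commands": [[[3, -1, 20], 0, 40], [[3, -1, 40], 0, 40], [[3, -1, 56], 0, 40], [[3, -1, 65], 0, 40], [[3, -1, 65], 0, 40], [[3, -1, 65], 0, 40]]}}

```text
clock: 2.57
tcp_pos: [0.5214, -0.0091, 0.1625]
orientation: [-3.138, -0.009, 0.447]
force: [-0.4, 0.3, -0.1]
gripper_width: 0.0399
```

>>> {"op": "drive_tool", "data": {"commands": [[[0, 0, 0], 0, 10], [[0, 0, 0], 0, 10], [[0, 0, 0], 0, 10], [[0, 0, 0], 0, 10], [[0, 0, 0], 0, 10], [[0, 0, 0], 0, 10]], "force": 60}}

```text
clock: 3.07
tcp_pos: [0.5226, -0.0088, 0.1643]
orientation: [-3.139, -0.012, 0.447]
force: [-2.1, 2.0, 5.3]
gripper_width: 0.0126
```

>>> {"op": "drive_tool", "data": {"commands": [[[0, 0, 2], 0, 10], [[0, 0, 4], 0, 10], [[0, 0, 4], 0, 10], [[0, 0, 4], 0, 10]], "force": 80}}

```text
clock: 3.4
tcp_pos: [0.5226, -0.0088, 0.1616]
orientation: [-3.139, -0.012, 0.447]
force: [-3.9, 1.1, 6.1]
gripper_width: 0.0118
```

```bash
python3 - <<'E'
from h import *
s=status.get_state(); print(s["tcp_pos"],s["orientation"],s["force"],s["moment"],s["gripper_width"],s["joints"])
E
```

```text
[ 0.522606   -0.00882646  0.16159051] [-3.13879894 -0.01188787  0.44748355] [-3.88991047  1.05856921  6.09196125] [ 0.15027943  0.55870995 -0.01481825] 0.011840188699737292 [-0.15653911  0.06595207  1.92148613  0.00993419  1.14597512  0.9626996 ]
```

>>> {"op": "drive_tool", "data": {"commands": [[[-1, -0.4, 2], 0, 10], [[-2, -0.8, 4], 0, 10], [[-2, -0.8, 5], 0, 10], [[-2, -0.8, 5], 0, 10], [[-2, -0.8, 5], 0, 10]]}}

```text
clock: 3.82
tcp_pos: [0.5225, -0.0088, 0.1592]
orientation: [-3.141, -0.016, 0.448]
force: [-0.5, 2.6, 6.8]
gripper_width: 0.0121
```

```bash
python3 - <<'E'
from h import *
s=status.get_state(); print(s["tcp_pos"],s["orientation"],s["force"],s["moment"],s["gripper_width"],s["joints"])
c=imaging.read_camera("wrist"); cv2.imwrite("pics/w3.png",c["image"][:,:,::-1])
E
```

```text
[ 0.5225358  -0.00881357  0.15919111] [-3.14088443 -0.01625367  0.44754454] [-0.49206913  2.58576713  6.84460493] [ 0.28623554  0.22186147 -0.07390986] 0.012119573872865112 [-0.15698843  0.06564411  1.92680239  0.01082722  1.13619769  0.96176238]
```

View pics/w3.png

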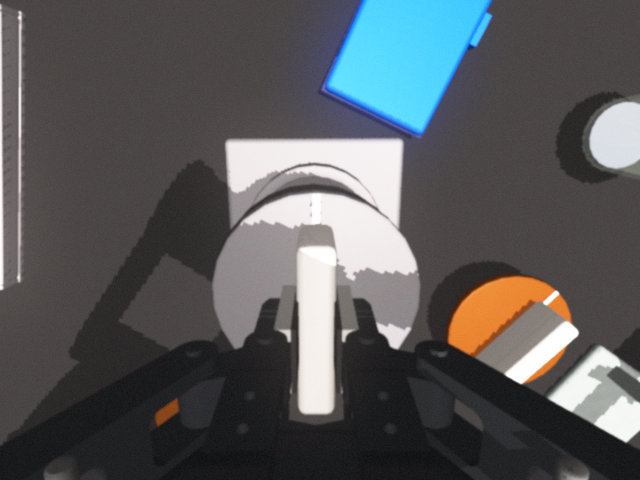

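The wrist view shows the bar centred at column 317 between the pads, rows 245–413, with the disc clear of the fingertips. I'll push the last couple of millimetres.

>>> {"op": "drive_tool", "data": {"commands": [[[0, -0.8, 3], 0, 10], [[0, -1, 5], 0, 10], [[0, -1, 5], 0, 10], [[0, -1, 5], 0, 10]]}}

```text
clock: 4.2
tcp_pos: [0.5226, -0.0087, 0.1563]
orientation: [3.14, -0.016, 0.448]
force: [-3.9, -0.5, 9.1]
gripper_width: 0.0123
```

>>> {"op": "drive_tool", "data": {"commands": [[[-1, 0, 2.5], -0.05, 10], [[-1, 0, 2.5], -0.12, 10], [[-1, 0, 2.5], -0.2, 10], [[-1, 0, 2.5], -0.28, 10], [[-1, 0, 2.5], -0.36, 10], [[-1, 0, 2.5], -0.36, 10]]}}

```text
clock: 4.7
tcp_pos: [0.5225, -0.0079, 0.1561]
orientation: [3.135, -0.017, 0.811]
force: [-2.9, 4.4, 9.4]
gripper_width: 0.0123
```

```bash
python3 - <<'E'
from h import *
s=status.get_state(); print(s["tcp_pos"],s["orientation"],s["force"],s["moment"],s["gripper_width"],s["joints"])
c=imaging.read_camera("wrist"); cv2.imwrite("pics/w4.png",c["image"][:,:,::-1])
E
```

```text
[ 0.52248848 -0.00790522  0.15606194] [ 3.13533716 -0.01716046  0.81065512] [-2.87660883  4.38731632  9.39206133] [ 0.85017753  0.69082171 -0.07251417] 0.01226865456408818 [-0.15570619  0.06814001  1.93065221  0.01169236  1.12792681  0.59955663]
```

>>> {"op": "drive_tool", "data": {"commands": [[[0, -1.4, 2.5], -0.07, 10], [[0, -1.4, 2.5], -0.14, 10], [[0, -1.4, 2.5], -0.22, 10], [[0, -1.4, 2.5], -0.3, 10], [[0, -1.4, 2.5], -0.38, 10], [[0, -1.4, 2.5], -0.46, 10], [[0, -1.4, 2.5], -0.54, 10], [[0, -1.4, 2.5], -0.62, 10], [[0, -1.4, 2.5], -0.7, 10], [[0, -1.4, 2.5], -0.76, 10], [[0, -1.4, 2.5], -0.79, 10], [[0, -1.4, 2.5], -0.79, 10]]}}

```text
clock: 5.75
tcp_pos: [0.5212, -0.0063, 0.1555]
orientation: [3.126, -0.009, 1.6]
force: [-3.2, 1.0, 9.6]
gripper_width: 0.0122
```

```bash
python3 - <<'E'
from h import *
s=status.get_state(); print(s["tcp_pos"],s["orientation"],s["force"],s["moment"],s["gripper_width"],s["joints"])
c=imaging.read_camera("wrist"); cv2.imwrite("pics/w5.png",c["image"][:,:,::-1])
E
```

```text
[ 0.52124012 -0.00627948  0.15545025] [ 3.12626458 -0.00893026  1.5996477 ] [-3.19999183  1.0072004   9.63749902] [ 0.45473796  1.10039132 -0.0134231 ] 0.012228651923708807 [-0.15355727  0.06703239  1.93309423  0.01279546  1.12804296 -0.1877446 ]
```

View pics/w5.png

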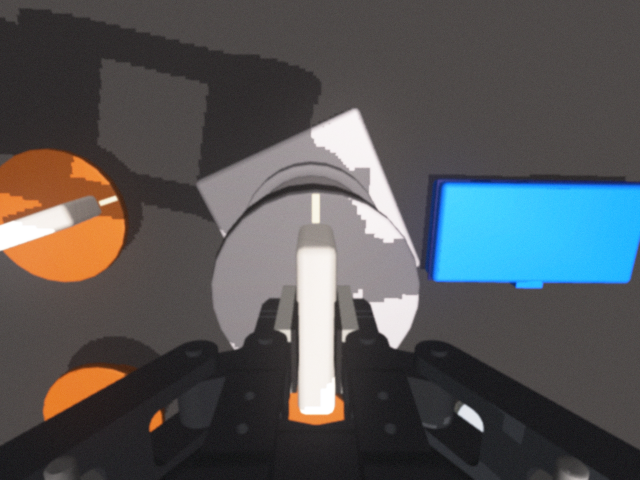

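The wrist view shows the cap turned with the jaws: the flask foot is now rotated about 66° in the image and the bar is still centred at column 317. Next is the lift.

>>> {"op": "drive_tool", "data": {"commands": [[[0, 0, -5], 0, 10], [[0, 0, -12], 0, 10], [[0, 0, -20], 0, 10], [[0, 0, -28], 0, 10], [[0, 0, -36], 0, 10], [[0, 0, -45], 0, 10], [[0, 0, -60], 0, 10], [[0, 0, -75], 0, 10], [[0, 0, -90], 0, 10], [[0, 0, -90], 0, 10], [[0, 0, -90], 0, 10]]}}

```text
clock: 6.72
tcp_pos: [0.5206, -0.0073, 0.2465]
orientation: [3.124, -0.008, 1.599]
force: [-1.1, -0.3, -2.2]
gripper_width: 0.0125
```

```bash
python3 - <<'E'
from h import *
s=status.get_state(); print(s["tcp_pos"],s["orientation"],s["force"],s["moment"],s["gripper_width"])
for n in("scene","top"):
    c=imaging.read_camera(n); cv2.imwrite(f"pics/{n}1.png",c["image"][:,:,::-1])
print(rel([.4476,.2905,.246]))
cv2.imwrite("pics/m1.png",cv2.imread("pics/scene1.png")[130:380,100:500])
E
```

```text
[ 0.520591   -0.00732091  0.24648419] [ 3.1237808  -0.00835304  1.59872915] [-1.11622185 -0.33623799 -2.17005559] [-0.01228161  0.01976073 -0.0569697 ] 0.012533828890984209
[ 2.994e+02 -6.320e+01  2.000e-01]
```

View pics/m1.png

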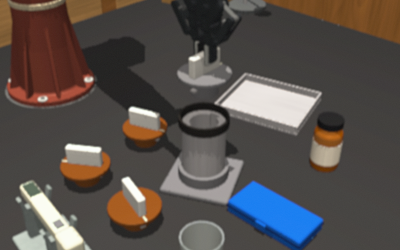

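The cap is off and in the jaws (wrist load 2.2 N), and the flask mouth with its black ring shows at crop (205,115). Moving to the tray.

>>> {"op": "drive_tool", "data": {"commands": [[[20, -4, 0], 0, 10], [[55, -12, 0], 0, 10], [[95, -20, 0], 0, 10], [[135, -28, 0], 0, 10], [[175, -37, 0], 0, 10], [[215, -45, 0], 0, 10], [[250, -53, 0], 0, 10], [[280, -59, 0], 0, 10], [[295, -62, 0], 0, 10], [[299, -63, 0], 0, 10], [[299, -63, 0], 0, 10], [[299, -63, 0], 0, 10]]}}

```text
clock: 7.82
tcp_pos: [0.4474, 0.2893, 0.245]
orientation: [3.13, -0.007, 1.599]
force: [-0.2, -0.3, -2.4]
gripper_width: 0.0119
```

>>> {"op": "drive_tool", "data": {"commands": [[[0, 0, 20], 0, 10], [[0, 0, 50], 0, 10], [[0, 0, 80], 0, 10], [[0, 0, 110], 0, 10], [[0, 0, 140], 0, 10], [[0, 0, 158], 0, 10], [[0, 0, 168], 0, 10], [[0, 0, 174], 0, 10], [[0, 0, 176], 0, 10], [[0, 0, 176], 0, 10]]}}

```text
clock: 8.65
tcp_pos: [0.4504, 0.2905, 0.0697]
orientation: [3.129, -0.008, 1.598]
force: [0.9, -0.1, -2.1]
gripper_width: 0.0121
```

>>> {"op": "drive_tool", "data": {"commands": [[[0, 0, 2], 0, 10], [[0, 0, 4], 0, 10], [[0, 0, 6], 0, 10], [[0, 0, 8], 0, 10], [[0, 0, 9], 0, 10], [[0, 0, 9], 0, 10]]}}

```text
clock: 9.15
tcp_pos: [0.4502, 0.2905, 0.0605]
orientation: [3.129, -0.008, 1.598]
force: [-0.6, -0.1, -2.1]
gripper_width: 0.0119
```

>>> {"op": "drive_tool", "data": {"commands": [[[0, 0, 1.5], 0, 10], [[0, 0, 3], 0, 10], [[0, 0, 4.5], 0, 10], [[0, 0, 5], 0, 10], [[0, 0, 5], 0, 10]]}}

```text
clock: 9.57
tcp_pos: [0.4511, 0.2907, 0.0585]
orientation: [3.129, -0.007, 1.599]
force: [-4.9, -3.7, 14.5]
gripper_width: 0.0126
```

>>> {"op": "drive_tool", "data": {"commands": [[[0, 0, 1], 0, 10], [[0, 0, 2], 0, 10], [[0, 0, 3], 0, 10], [[0, 0, 3], 0, 10]]}}

```text
clock: 9.9
tcp_pos: [0.4526, 0.2913, 0.0585]
orientation: [3.128, -0.007, 1.599]
force: [-4.3, -3.8, 14.9]
gripper_width: 0.0122
```

>>> {"op": "drive_tool", "data": {"commands": [[[0, 0, -1], 0, 20], [[0, 0, -1], 0, 30], [[0, 0, -1], 0, 40], [[0, 0, -1], 0, 40], [[0, 0, -1], 0, 40], [[0, 0, -1], 0, 40]]}}

```text
clock: 10.4
tcp_pos: [0.4523, 0.2912, 0.059]
orientation: [3.128, -0.007, 1.599]
force: [-0.3, -0.6, 0.3]
gripper_width: 0.0402
```

>>> {"op": "drive_tool", "data": {"commands": [[[0, 0, -10], 0, 45], [[0, 0, -30], 0, 45], [[0, 0, -60], 0, 45], [[0, 0, -100], 0, 45], [[0, 0, -140], 0, 45], [[0, 0, -180], 0, 45], [[0, 0, -190], 0, 45], [[0, 0, -190], 0, 45]]}}

```text
clock: 11.07
tcp_pos: [0.4527, 0.2912, 0.2552]
orientation: [3.118, -0.012, 1.599]
force: [-0.0, -0.2, 0.5]
gripper_width: 0.0448
```

```bash
python3 - <<'E'
from h import *
np.set_printoptions(suppress=True,precision=4)
s=status.get_state(); print(s["tcp_pos"],s["orientation"],s["joints"],s["gripper_width"])
im=[]
for n in("top","scene","wrist"):
    c=imaging.read_camera(n); cv2.imwrite(f"pics/{n}2.png",c["image"][:,:,::-1]); im.append(c["image"][:,:,::-1])
    if n=="top": T=c
a=cv2.resize(im[0][190:350,120:400],(420,240)); b=cv2.resize(im[1][190:290,300:460],(380,240)); 
# flask ring in top view: dark ring at z=.144
print(cast(T,[[338,232]],.144))
z=cv2.resize(im[0][190:280,290:385],(380,360),interpolation=cv2.INTER_CUBIC); w=cv2.resize(im[2],(420,315)); w=cv2.copyMakeBorder(w,0,45,0,0,cv2.BORDER_CONSTANT)
cv2.imwrite("pics/m2.png",np.vstack([np.hstack([a,b]),np.hstack([w,z])]))
E
```

```text
[0.4527 0.2912 0.2552] [ 3.1182 -0.0116  1.5992] [ 0.4404 -0.0055  1.8108  0.0013  1.3102  0.4118] 0.044803910438155764
[[ 0.5192 -0.0126  0.144 ]]
```

View pics/m2.png

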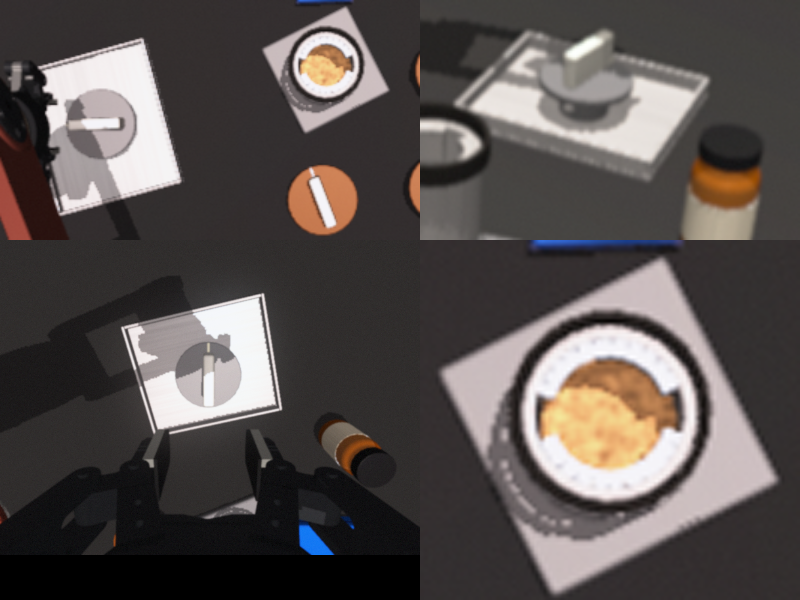

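Cap stands upright in the tray with the jaws clear. The open mouth, with its black ring, is centred at top px (337.4,232.2), which puts it at about (0.5195,-0.0105) when combined with the turning contact. Next is the thermometer.

>>> {"op": "drive_tool", "data": {"commands": [[[-30, 0, 0], 0.1, 50], [[-70, 0, 0], 0.22, 50], [[-110, 0, 0], 0.34, 50], [[-150, 0, 0], 0.46, 50], [[-190, 0, 0], 0.58, 50], [[-230, 0, 0], 0.7, 50], [[-270, 0, 0], 0.82, 50], [[-310, 0, 0], 0.94, 50], [[-350, 0, 0], 1.06, 50], [[-390, 0, 0], 1.18, 50], [[-425, 0, 0], 1.3, 50], [[-450, 0, 0], 1.4, 50]]}}

```text
clock: 12.22
tcp_pos: [0.4592, -0.1629, 0.2411]
orientation: [-3.135, -0.006, 0.191]
force: [1.3, 0.8, -0.3]
gripper_width: 0.0502
```

```bash
python3 - <<'E'
from h import *
s=status.get_state(); print(s["tcp_pos"],s["orientation"],s["joints"]); print(rel([.466,-.3075,.20]), "turn",s["orientation"][2]+.161)
E
```

```text
[ 0.45918954 -0.16286953  0.24113338] [-3.13469513 -0.00600533  0.19101907] [-0.49079236 -0.09264872  1.92080848  0.00945205  1.31312809  0.88655693]
[-21.  143.6  40. ] turn 0.35201906884527845
```

>>> {"op": "drive_tool", "data": {"commands": [[[-6, 40, 0], 0.1, 50], [[-12, 80, 5], 0.2, 50], [[-18, 118, 12], 0.3, 50], [[-21, 138, 20], 0.352, 50], [[-21, 143, 30], 0.352, 50], [[-21, 143, 32], 0.352, 50], [[-21, 143, 32], 0.352, 50]]}}

```text
clock: 12.8
tcp_pos: [0.4641, -0.3048, 0.2043]
orientation: [-3.128, 0.003, -0.16]
force: [-1.0, 0.5, 0.2]
gripper_width: 0.0501
```

```bash
python3 - <<'E'
from h import *
s=status.get_state(); print(s["tcp_pos"],s["orientation"],s["joints"]); print(rel([.466,-.3075,.07]), "turn",s["orientation"][2]+.161)
c=imaging.read_camera("wrist"); cv2.imwrite("pics/w6.png",c["image"][:,:,::-1])
u=np.array([np.cos(.161),-np.sin(.161),0]);n=np.array([-u[1],u[0],0])
G=np.array([.466,-.3075,.092])
print(proj(c,[G,G-.075*u,G+.1*u,G+.044*u,G-.044*u]).round(1))
E
```

```text
[ 0.46405121 -0.30477385  0.20430053] [-3.12835530e+00  2.92358510e-03 -1.60341907e-01] [-0.71292143  0.09939165  1.79959057  0.01024892  1.25206278  1.01497848]
[  2.8   4.2 134.2] turn 0.0006580927086654309
[[322.5 227.8]
 [322.  328.3]
 [323.3  66.3]
 [322.8 161.1]
 [322.2 288.6]]
```

View pics/w6.png

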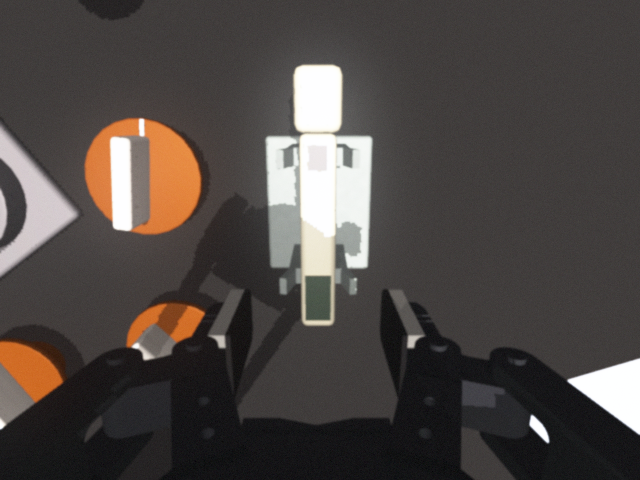

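The wrist view shows the handle upright at column 318.5, head front at row 65 and rear at row 325, within about 4 px of prediction. The forks are at rows 157 and 284, so the grasp fits between them.

>>> {"op": "drive_tool", "data": {"commands": [[[4, 3, 20], 0, 50], [[4, 3, 50], 0, 50], [[4, 3, 80], 0, 50], [[4, 3, 105], 0, 50], [[4, 3, 125], 0, 50], [[4, 3, 136], 0, 50], [[4, 3, 140], 0, 50], [[4, 3, 140], 0, 50], [[4, 3, 140], 0, 50]]}}

```text
clock: 13.6
tcp_pos: [0.4695, -0.3069, 0.067]
orientation: [-3.131, -0.001, -0.158]
force: [-0.5, -0.2, 0.4]
gripper_width: 0.0504
```

>>> {"op": "drive_tool", "data": {"commands": [[[0, 0, 0], 0, 35], [[0, 0, 0], 0, 28], [[0, 0, 0], 0, 20], [[0, 0, 0], 0, 20], [[0, 0, 0], 0, 20], [[0, 0, 0], 0, 20]], "force": 50}}

```text
clock: 14.1
tcp_pos: [0.4709, -0.3079, 0.0692]
orientation: [-3.132, -0.004, -0.159]
force: [0.4, 2.1, 5.7]
gripper_width: 0.0233
```

```bash
python3 - <<'E'
from h import *
s=status.get_state(); print(s)
for n in ("wrist","scene"):
    c=imaging.read_camera(n); cv2.imwrite(f"pics/{n}7.png",c["image"][:,:,::-1])
E
```

```text
{'clock': 14.1, 'joints': array([-0.70932858,  0.28039801,  1.87156258,  0.01208501,  0.99064502,
        1.0133931 ]), 'dq': array([ 0.00296188,  0.0002316 , -0.00040986,  0.00066815,  0.00182395,
       -0.00109475]), 'joint_efforts': array([-6.48115855e-01, -3.37048852e+01, -2.28804731e+01, -1.75932278e-01,
       -1.95138305e-01,  2.49675766e-02]), 'tcp_pos': array([ 0.47093895, -0.30792902,  0.06916991]), 'orientation': array([-3.13246713, -0.00445511, -0.15857526]), 'force': array([0.43386162, 2.06073956, 5.66837147]), 'moment': array([0.13136444, 0.01952773, 0.03300375]), 'gripper_width': 0.023266141682177312}
```

>>> {"op": "drive_tool", "data": {"commands": [[[0, 0, -6], 0, 20], [[0, 0, -14], 0, 20], [[0, 0, -24], 0, 20], [[0, 0, -38], 0, 20], [[0, 0, -58], 0, 20], [[0, 0, -80], 0, 20], [[0, 0, -105], 0, 20], [[0, 0, -130], 0, 20], [[0, 0, -150], 0, 20], [[0, 0, -162], 0, 20], [[0, 0, -165], 0, 20], [[0, 0, -165], 0, 20]]}}

```text
clock: 15.2
tcp_pos: [0.4703, -0.3097, 0.2353]
orientation: [-3.134, -0.006, -0.159]
force: [-0.0, -0.3, -2.1]
gripper_width: 0.0229
```

```bash
python3 - <<'E'
from h import *
s=status.get_state(); print(s["tcp_pos"],s["orientation"],s["force"],s["moment"])
for n in ("wrist","scene"):
    c=imaging.read_camera(n); cv2.imwrite(f"pics/{n}8.png",c["image"][:,:,::-1])
# TCP target for nose over mouth: nose ahead of TCP by ~76 mm if grip sits 4 mm behind the TCP
u=np.array([np.cos(.1586),-np.sin(.1586)]); t=np.array([.5195,-.0105])-.077*u
print(t, rel([*t,.235]))
E
```

```text
[ 0.47025143 -0.30966968  0.23527115] [-3.13360033 -0.00617361 -0.15871323] [-0.00651266 -0.30816334 -2.11502734] [0.00327571 0.00449878 0.01324119]
[0.4434664  0.00166107] [ -74.4 -302.4    0.7]
```

View pics/scene8.png

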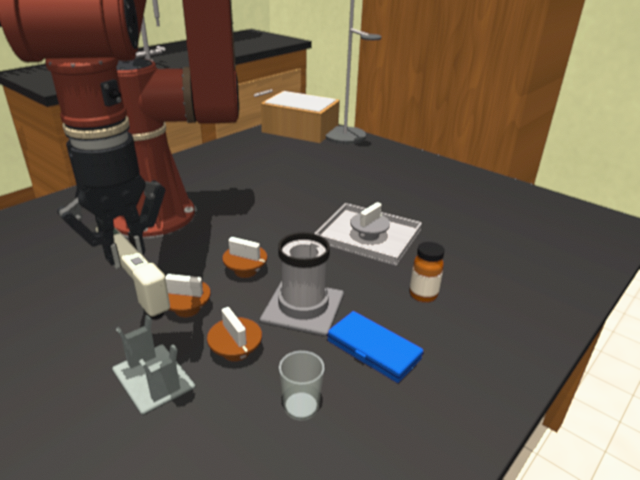

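The thermometer is lifted clear of its stand at scene px (145,275), level and with its nose hanging, and the cap is upright in the tray at (370,222). Moving over the mouth.

>>> {"op": "drive_tool", "data": {"commands": [[[-5, -20, 0], 0, 20], [[-13, -55, 0], 0, 20], [[-23, -92, 0], 0, 20], [[-32, -130, 0], 0, 20], [[-42, -170, 0], 0, 20], [[-51, -208, 0], 0, 20], [[-60, -245, 0], 0, 20], [[-68, -275, 0], 0, 20], [[-72, -292, 2], 0, 20], [[-74, -300, 5], 0, 20], [[-74, -302, 8], 0, 20], [[-74, -302, 8], 0, 20]]}}

```text
clock: 16.3
tcp_pos: [0.4428, 0.0013, 0.2257]
orientation: [-3.132, 0.001, -0.158]
force: [-0.3, -0.8, -1.7]
gripper_width: 0.0229
```

```bash
python3 - <<'E'
from h import *
np.set_printoptions(suppress=True,precision=4)
s=status.get_state(); print(s["tcp_pos"],s["orientation"])
im={}
for n in ("wrist","scene","top"):
    c=imaging.read_camera(n); cv2.imwrite(f"pics/{n}9.png",c["image"][:,:,::-1]); im[n]=c["image"][:,:,::-1]
    print(n,proj(c,[[.5195,-.0105,.144],[.5195,-.0105,.180],[.5195,-.0105,.247]]).round(1).tolist())
a=cv2.resize(im["scene"][150:330,220:400],(400,400),interpolation=cv2.INTER_CUBIC)
b=cv2.resize(im["top"][180:290,285:395],(400,400),interpolation=cv2.INTER_CUBIC)
cv2.imwrite("pics/m9.png",np.hstack([a,b]))
E
```

```text
[0.4428 0.0013 0.2257] [-3.1317  0.0013 -0.1578]
wrist [[317.6, 108.1], [317.1, 105.2], [315.3, 94.8]]
scene [[302.5, 244.4], [302.7, 226.8], [303.1, 191.8]]
top [[336.8, 231.9], [336.9, 230.7], [337.2, 228.4]]
```

View pics/m9.png

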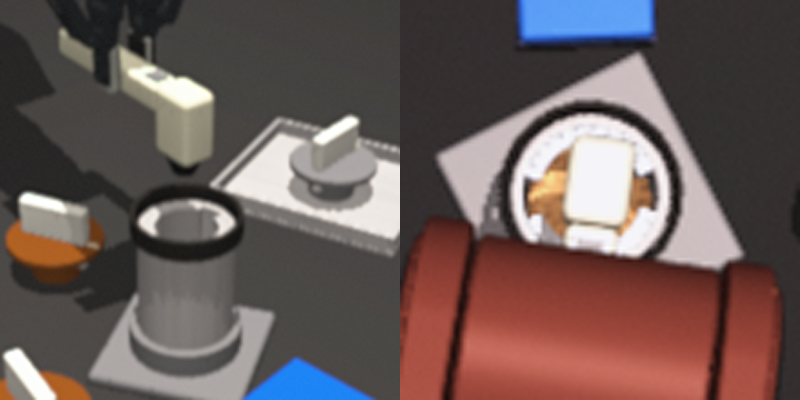

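The scene crop shows the nose tip at about px (302,227) against a ring centre of about (304,246). In the top view the head centre is at (340,230) and should be at (337,228.4). Both views agree the nose is about 5 mm short along +x and +y, so I'll correct and hold.

>>> {"op": "drive_tool", "data": {"commands": [[[1, -2.5, 0], 0, 20], [[1.8, -4.8, 0], 0, 20], [[1.8, -4.8, 0], 0, 20], [[1.8, -4.8, 0], 0, 20]]}}

```text
clock: 16.78
tcp_pos: [0.4466, 0.0043, 0.2274]
orientation: [-3.132, -0.001, -0.161]
force: [-0.5, -0.4, -0.7]
gripper_width: 0.0228
```

```bash
python3 - <<'E'
from h import *
s=status.get_state(); print(s["tcp_pos"],s["orientation"])
im={}
for n in ("scene","top"):
    c=imaging.read_camera(n); im[n]=c["image"][:,:,::-1]; cv2.imwrite(f"pics/{n}10.png",im[n])
    print(n,proj(c,[[.5195,-.0105,.144],[.5195,-.0105,.180],[.5195,-.0105,.247]]).round(1).tolist())
t=c; v=t["image"].astype(int).min(2)
m=(v>215).astype(np.uint8)
k=[b for b in blobs(m,(320,200,360,250))]
for b in k[:3]: print(cv2.contourArea(b),cv2.boundingRect(b))
a=cv2.resize(im["scene"][190:290,250:350],(400,400),interpolation=cv2.INTER_CUBIC)
b=cv2.resize(im["top"][190:270,295:375],(400,400),interpolation=cv2.INTER_CUBIC)
cv2.imwrite("pics/m10.png",np.hstack([a,b]))
E
```

```text
[0.44660951 0.00430764 0.22737178] [-3.13171070e+00 -1.45500264e-03 -1.60692725e-01]
scene [[302.5, 244.4], [302.7, 226.8], [303.1, 191.8]]
top [[336.8, 231.9], [336.9, 230.7], [337.2, 228.4]]
525.0 (320, 212, 39, 36)
32.5 (329, 241, 13, 6)
```

I'm out of views, so I'll measure the shift numerically by template-matching the known head and nose patches.

```bash
python3 - <<'E'
from h import *
def tm(a,b,x0,y0,x1,y1,s=8):
    A=cv2.resize(cv2.imread(a)[y0:y1,x0:x1],None,fx=4,fy=4,interpolation=cv2.INTER_CUBIC)
    B=cv2.resize(cv2.imread(b)[y0-s:y1+s,x0-s:x1+s],None,fx=4,fy=4,interpolation=cv2.INTER_CUBIC)
    r=cv2.matchTemplate(B,A,cv2.TM_CCOEFF_NORMED); _,v,_,p=cv2.minMaxLoc(r); return (p[0]/4-s,p[1]/4-s,round(v,2))
print("head top",tm("pics/top9.png","pics/top10.png",330,217,351,243))
print("head scene",tm("pics/scene9.png","pics/scene10.png",287,182,318,230))
# ring outer in scene: dark pixels extents near mouth
g=cv2.cvtColor(cv2.imread("pics/scene10.png"),cv2.COLOR_BGR2GRAY)
for r in (240,245,250): print(r,g[r,274:336].tolist())
for cl in (301,304,306): print(cl,g[215:265,cl].tolist())
E
```

```text
head top (-2.5, -1.75, 0.89)
head scene (2.75, -0.75, 1.0)
240 [41, 39, 39, 38, 39, 41, 48, 51, 48, 37, 27, 25, 21, 22, 20, 23, 27, 33, 41, 52, 61, 68, 73, 82, 98, 104, 107, 107, 108, 109, 111, 109, 106, 106, 112, 128, 133, 118, 105, 95, 77, 53, 35, 28, 23, 25, 24, 21, 25, 30, 37, 49, 67, 88, 105, 115, 118, 119, 125, 133, 140, 151]
245 [73, 71, 70, 65, 58, 51, 43, 26, 22, 48, 97, 150, 191, 218, 231, 235, 238, 237, 231, 198, 151, 125, 117, 113, 110, 107, 106, 106, 107, 108, 109, 108, 109, 110, 111, 104, 100, 109, 117, 117, 121, 131, 149, 173, 198, 217, 218, 185, 132, 79, 35, 17, 25, 40, 54, 85, 122, 135, 132, 127, 121, 118]
250 [73, 74, 73, 67, 46, 38, 45, 80, 154, 217, 234, 234, 234, 234, 230, 191, 131, 99, 98, 98, 97, 96, 99, 101, 101, 103, 104, 104, 106, 106, 107, 106, 107, 105, 104, 97, 95, 105, 116, 117, 117, 110, 102, 139, 204, 233, 233, 231, 228, 232, 219, 157, 83, 47, 37, 45, 65, 71, 71, 70, 70, 69]
301 [137, 135, 135, 135, 130, 113, 83, 48, 22, 16, 22, 30, 45, 61, 70, 71, 65, 51, 37, 27, 22, 21, 23, 26, 59, 107, 138, 145, 136, 119, 106, 104, 104, 105, 105, 104, 105, 105, 104, 104, 105, 105, 97, 79, 53, 33, 27, 27, 26, 26]
304 [141, 142, 141, 141, 141, 142, 136, 116, 81, 42, 19, 15, 25, 44, 59, 69, 66, 58, 45, 32, 25, 26, 26, 33, 69, 111, 139, 143, 134, 120, 109, 105, 106, 106, 106, 107, 106, 106, 107, 106, 106, 107, 103, 87, 59, 36, 27, 25, 27, 28]
306 [151, 152, 150, 151, 151, 152, 151, 139, 108, 62, 24, 15, 21, 38, 59, 69, 68, 60, 46, 33, 27, 25, 24, 30, 62, 106, 136, 143, 134, 120, 109, 106, 106, 106, 107, 107, 106, 106, 106, 106, 107, 105, 98, 80, 56, 35, 28, 27, 27, 24]
```

The head is at top (337.5,228.3) against a target of (337.2,228.4), and the nose is at scene column 304.7 against a ring centre of 304. It is centred, so now I hold.

>>> {"op": "drive_tool", "data": {"commands": [[[0, 0, 0], 0, 20], [[0, 0, 0], 0, 20], [[0, 0, 0], 0, 20], [[0, 0, 0], 0, 20], [[0, 0, 0], 0, 20], [[0, 0, 0], 0, 20], [[0, 0, 0], 0, 20], [[0, 0, 0], 0, 20], [[0, 0, 0], 0, 20], [[0, 0, 0], 0, 20], [[0, 0, 0], 0, 20], [[0, 0, 0], 0, 20]]}}

```text
clock: 17.88
tcp_pos: [0.4465, 0.0045, 0.2273]
orientation: [-3.132, -0.001, -0.16]
force: [0.1, -0.5, -1.9]
gripper_width: 0.0232
```

>>> {"op": "drive_tool", "data": {"commands": [[[0, 0, 0], 0, 20], [[0, 0, 0], 0, 20], [[0, 0, 0], 0, 20], [[0, 0, 0], 0, 20], [[0, 0, 0], 0, 20], [[0, 0, 0], 0, 20], [[0, 0, 0], 0, 20], [[0, 0, 0], 0, 20], [[0, 0, 0], 0, 20], [[0, 0, 0], 0, 20], [[0, 0, 0], 0, 20], [[0, 0, 0], 0, 20]]}}

```text
clock: 18.88
tcp_pos: [0.4465, 0.0045, 0.2273]
orientation: [-3.132, -0.001, -0.16]
force: [0.2, -0.0, -1.8]
gripper_width: 0.0229
```

>>> {"op": "drive_tool", "data": {"commands": [[[0, 0, 0], 0, 20], [[0, 0, 0], 0, 20], [[0, 0, 0], 0, 20], [[0, 0, 0], 0, 20], [[0, 0, 0], 0, 20], [[0, 0, 0], 0, 20], [[0, 0, 0], 0, 20], [[0, 0, 0], 0, 20], [[0, 0, 0], 0, 20], [[0, 0, 0], 0, 20], [[0, 0, 0], 0, 20], [[0, 0, 0], 0, 20]]}}

```text
clock: 19.88
tcp_pos: [0.4465, 0.0044, 0.2273]
orientation: [-3.132, -0.001, -0.16]
force: [-0.0, -0.0, -2.3]
gripper_width: 0.023
```

```bash
python3 - <<'E'
from h import *
s=status.get_state(); print(s["tcp_pos"],s["orientation"]); print(rel([.4705,-.3085,.235]))
E
```

```text
[0.44647728 0.00444613 0.22730153] [-3.13172919e+00 -1.39900164e-03 -1.60445663e-01]
[ 73.7 305.  -10.6]
```

>>> {"op": "drive_tool", "data": {"commands": [[[0, 10, -8], 0, 20], [[8, 35, -10], 0, 20], [[18, 72, -10], 0, 20], [[27, 110, -10], 0, 20], [[36, 150, -10], 0, 20], [[46, 190, -10], 0, 20], [[55, 228, -10], 0, 20], [[63, 262, -10], 0, 20], [[70, 288, -10], 0, 20], [[73, 300, -10], 0, 20], [[74, 305, -10], 0, 20], [[74, 305, -10], 0, 20]]}}

```text
clock: 20.88
tcp_pos: [0.4704, -0.3093, 0.2345]
orientation: [-3.131, -0.001, -0.162]
force: [-0.1, 0.7, -1.2]
gripper_width: 0.0231
```

>>> {"op": "drive_tool", "data": {"commands": [[[0, 0, 0], 0, 20], [[0, 0, 0], 0, 20]]}}

```text
clock: 21.05
tcp_pos: [0.4703, -0.3079, 0.2345]
orientation: [-3.131, -0.001, -0.161]
force: [0.6, -0.3, -1.1]
gripper_width: 0.0229
```

```bash
python3 - <<'E'
from h import *
s=status.get_state(); print(s["tcp_pos"],s["orientation"]); print(rel([.4709,-.3079,.095]),rel([.4709,-.3079,.0692]))
c=imaging.read_camera("scene"); cv2.imwrite("pics/scene11.png",c["image"][:,:,::-1])
E
```

```text
[ 0.47034611 -0.30793576  0.2345352 ] [-3.13058420e+00 -5.97133538e-04 -1.60551170e-01]
[  0.5   1.4 139.5] [  0.4   1.7 165.3]
```

>>> {"op": "drive_tool", "data": {"commands": [[[0.5, 1.4, 20], 0, 20], [[0.5, 1.4, 50], 0, 20], [[0.5, 1.4, 80], 0, 20], [[0.5, 1.4, 105], 0, 20], [[0.5, 1.4, 122], 0, 20], [[0.5, 1.4, 132], 0, 20], [[0.5, 1.4, 138], 0, 20], [[0.5, 1.4, 138], 0, 20], [[0.5, 1.4, 138], 0, 20]]}}

```text
clock: 21.85
tcp_pos: [0.4718, -0.308, 0.0976]
orientation: [-3.132, -0.002, -0.16]
force: [0.3, -0.5, -1.7]
gripper_width: 0.0227
```

```bash
python3 - <<'E'
from h import *
s=status.get_state(); print(s["tcp_pos"],s["orientation"],s["force"]); print(rel([.4707,-.3079,.0692]))
E
```

```text
[ 0.47182241 -0.30797015  0.09755052] [-3.13156156e+00 -2.12945307e-03 -1.59560955e-01] [ 0.33944273 -0.49184679 -1.6652566 ]
[-1.2  0.4 28.3]
```

>>> {"op": "drive_tool", "data": {"commands": [[[-1.2, 0.4, 3], 0, 20], [[-1.2, 0.4, 8], 0, 20], [[-1.2, 0.4, 13], 0, 20], [[-1.2, 0.4, 18], 0, 20], [[-1.2, 0.4, 22], 0, 20], [[-1.2, 0.4, 25], 0, 20], [[-1.2, 0.4, 27], 0, 20], [[-1.2, 0.4, 28], 0, 20], [[-1.2, 0.4, 28], 0, 20]]}}

```text
clock: 22.6
tcp_pos: [0.4706, -0.3079, 0.0695]
orientation: [-3.131, -0.002, -0.16]
force: [-0.7, 0.2, -1.5]
gripper_width: 0.023
```

>>> {"op": "drive_tool", "data": {"commands": [[[0, 0, 1], 0, 20], [[0, 0, 1.5], 0, 20], [[0, 0, 1.5], 0, 20]]}}

```text
clock: 22.85
tcp_pos: [0.4709, -0.3082, 0.0692]
orientation: [-3.132, -0.002, -0.16]
force: [-2.6, 0.9, 4.9]
gripper_width: 0.023
```

>>> {"op": "drive_tool", "data": {"commands": [[[0, 0, 0], 0, 28], [[0, 0, 0], 0, 35], [[0, 0, 0], 0, 45], [[0, 0, 0], 0, 50], [[0, 0, 0], 0, 50], [[0, 0, 0], 0, 50]]}}

```text
clock: 23.35
tcp_pos: [0.4709, -0.3082, 0.0691]
orientation: [-3.132, -0.002, -0.16]
force: [0.1, -0.0, 0.3]
gripper_width: 0.0501
```

>>> {"op": "drive_tool", "data": {"commands": [[[0, 0, -8], 0, 50], [[0, 0, -20], 0, 50], [[0, 0, -40], 0, 50], [[0, 0, -70], 0, 50], [[0, 0, -100], 0, 50], [[0, 0, -130], 0, 50], [[0, 0, -137], 0, 50], [[0, 0, -137], 0, 50], [[0, 0, -137], 0, 50]]}}

```text
clock: 24.1
tcp_pos: [0.4706, -0.3096, 0.2068]
orientation: [-3.132, -0.003, -0.16]
force: [-1.4, 0.9, -0.7]
gripper_width: 0.05
```

```bash
python3 - <<'E'
from h import *
s=status.get_state(); print(s["tcp_pos"],s["orientation"],s["force"])
def tm(a,b,x0,y0,x1,y1,s=8):
    A=cv2.resize(cv2.imread(a)[y0:y1,x0:x1],None,fx=4,fy=4,interpolation=cv2.INTER_CUBIC)
    B=cv2.resize(cv2.imread(b)[y0-s:y1+s,x0-s:x1+s],None,fx=4,fy=4,interpolation=cv2.INTER_CUBIC)
    r=cv2.matchTemplate(B,A,cv2.TM_CCOEFF_NORMED); _,v,_,p=cv2.minMaxLoc(r); return (p[0]/4-s,p[1]/4-s,round(v,2))
c=imaging.read_camera("scene"); cv2.imwrite("pics/scene12.png",c["image"][:,:,::-1])
c=imaging.read_camera("wrist"); cv2.imwrite("pics/wrist12.png",c["image"][:,:,::-1])
A,B="pics/scene0.png","pics/scene12.png"
for n,r in dict(thermo=(118,308,192,405),head=(155,365,190,405),rear=(118,310,140,335),case=(325,310,425,380),beaker=(275,350,328,420),jar=(408,240,446,302),b1=(220,235,270,280),b2=(158,272,212,318),b3=(205,305,265,362)).items(): print(n,tm(A,B,*r))
print("cap vs scene8",tm("pics/scene8.png",B,345,198,395,246))
im=c["image"].astype(int); v=im.min(2)
for r in (100,150,200,240,300,315): 
    g=np.where(v[r,270:370]>150)[0]+270; print(r,(g.min(),g.max()) if len(g) else None)
E
```

```text
[ 0.47055412 -0.30956535  0.20679383] [-3.13239642 -0.00339138 -0.15952535] [-1.36344519  0.94706352 -0.72504353]
thermo (-1.0, 1.0, 0.92)
head (-1.25, 0.5, 0.99)
rear (-1.75, 1.0, 0.93)
case (0.0, 0.0, 1.0)
beaker (0.0, 0.0, 1.0)
jar (0.0, 0.0, 1.0)
b1 (0.0, 0.0, 1.0)
b2 (0.0, 0.25, 0.96)
b3 (0.0, 0.0, 1.0)
cap vs scene8 (0.0, 0.0, 1.0)
100 (np.int64(293), np.int64(340))
150 (np.int64(270), np.int64(367))
200 (np.int64(270), np.int64(365))
240 (np.int64(270), np.int64(364))
300 (np.int64(302), np.int64(332))
315 (np.int64(302), np.int64(331))
```

Everything is in place: the thermometer is back within about 2 mm and the bystanders are unmoved. The gripper is clear, so I'm handing in.

```bash
python3 -c "
from rig import env; print(env.hand_in())"
```

```text
the job is handed in; nothing more can be done
None
```

The job is done and handed in, at about 24 s on the robot's clock against the 66 s limit. `hand_in` gives no verdict.

- **Cap:** I pushed it down about 8 mm and turned it 66° anticlockwise. Where I sampled the wrist torque it stayed below 0.1 N m, and the cap lifted off freely. It stands upright near the middle of the tray, and the last image matched the earlier one with no shift.
- **Thermometer hold:** The nose was about 38 mm above the mouth, estimated from the scene camera and the rise to the hold height. It was within about 1–2 mm of centre in two cameras. I held it for 3 s, and the measured tool position changed by 0.1 mm at most. The flask showed no sign of contact.
- **Thermometer return:** It went back on its stand the same way round. It lies 1–2 px (about 2–3 mm) from its starting image, within the slack of the stand.
- **Bystanders:** The case, beaker and jar showed no image shift. Two of the brown lookalikes showed none either, and the third showed 0.25 px.

**Disagreements:**
- The wrist camera placed the cap about 5 mm from the top camera's position. I used a value in between and corrected by force.
- The first nose position was about 5 mm off centre. I corrected it before the hold.
- The 12-picture limit ran out before the hold. The centring, the return and the final scene were therefore checked only by numerical image matching.

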